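Load and lock an offcut in the edge-drilling jig

TASK

Stand the long pine offcut on edge in the drilling jig, slide it along the fence under the bush plate until its end butts against the end stop, let go of it, and then push the cam lever through its quarter turn, fully home against its stop, so that the pad clamps the wood. Feel for both stops instead of forcing them: no more than about 30 N of the wood against the end stop, nor on the lever, which is pushed and not pinched. Leave the other things lying where they are.

Things in the scene. Friction and masses are not known exactly. Their poses are not given: they have to be found in the camera images.
- offcut_mid (a point): Centre of the pine offcut, the longest loose piece of wood (40x120x19 mm, 0.09 kg): it stands on its long edge, 40 mm high and 19 mm thick, so this point is 20 mm above what it stands on. Its y axis runs along the 120 mm length, its z axis across the 19 mm thickness (level), its x axis points straight down. Either end may go to the stop and either face to the fence.
- offcut: The same offcut; this origin is at the middle of one 40x120 mm face, 9.5 mm from the centre along its z axis.
- drill_jig: Edge-drilling jig, fixed to the bench: plywood base 170 (x) x 210 (y) x 18 mm; origin under its middle, z up; all jig numbers are in this frame, in mm. Wooden fence along y: face at x=55 looking to -x, y -93 to 75, top z=38. Opposite stands the clamp pad; the bay between is 29 mm wide with the cam fully open, at least 25 mm at the start. The wood stands in it on the base, length along y, top at z=58.
- seat (a point): Where the offcut's centre must finally be: jig (45.5, 15, 38) mm, long side on the fence, end on the end stop. Fingers that hold the wood must stay above jig z=38, the height of the fence. Axes as the jig's.
- end_stop: Steel end stop of the jig: face at jig y=75 looking to -y, x 30 to 85, 16 mm thick, 43 mm high on the base. Same origin and axes as the jig.
- bush_plate: Steel plate with a drill bush, over the end of the bay: jig y 45 to 91, x 30 to 85, underside z=61 (3 mm above the wood), top z=69, bush and screw heads to z=75. So the wood is set down with its end short of y=45 and then slid in along jig +y. Same origin and axes as the jig.
- fence: Wooden fence of the jig (see the jig), 20 mm thick. Opposite, centred at jig y=0, is the clamp pad, 30 mm wide, top at jig z=36 like its guide block behind it (jig x -10 to 10, y -20 to 20). The cam moves the pad 14 mm in a quarter turn; the last 4 mm squeeze the wood on the fence through a spring of 6.5 N/mm, to 25 N with the lever on its stop. Same origin and axes as the jig.
- lever: Lever of the cam clamp, turning about a vertical pivot. Open it points roughly along jig -x (to the robot); it closes anticlockwise seen from above, to roughly jig -y. It is indexed on the cam differently each time (0.2 rad either way) and stands 0 to 0.4 rad into its travel, so 1.17 to 1.57 rad are left and the end must be felt. Origin on the pivot at the base's top; its -x axis points out along the arm.
- lever_pivot (a point): The lever's pivot axis, at the height of the arm (50 mm above the bench), at jig (-45, 0, 50) mm. The lever is stiff and stays where it is left: 0.5 N m, up to 0.75 N m when squeezing (6 to 9 N at mid-grip). Its stop is rigid.
- grip_mid (a point): Middle of the lever's round black grip, on its axis, 90 mm from the pivot, 50 mm above the bench. The grip is 17 mm thick and runs from 58 to 128 mm from the pivot; under it, the base's top is at 18 mm and low stop pins on the base reach to 30 mm.
- block_small: Bystander, to be left alone: small pine block, 34x44x19 mm, lying flat. Origin under its centre.
- block_large: Bystander, to be left alone: slightly larger pine block, 40x50x19 mm, lying flat. Origin under its centre.
- sanding_block: Bystander, to be left alone: cork sanding block, 105x64x32 mm. Origin under its centre.
- blade_carton: Bystander, to be left alone: small pale carton, 34x62x18 mm. Origin under its centre.
- pencil: Bystander, to be left alone: carpenter's pencil, 150x14x7 mm. Origin under its centre.
Not all that is in view belongs to the job. There is more than one size of the offcut; the job needs the larger.

How it is judged:
By the outcome, as a careful person would: the job done as asked, in the order asked, and still so for the second after the job is handed in, with the robot touching nothing.
It also fails if it takes over 64 s, if anything falls off the work surface, if the arm or the gripper's body presses on something with over 40 N, if the wrist force passes 120 N, or if a joint passes its speed limit or range.

ROBOT

A 6-joint arm with a two-finger parallel gripper is mounted at the origin on a cart in front of the work surface, level with it; the furniture and walls round the work are solid. World frame = base frame: x ahead of the robot, y to its left, z up, the work surface at z = 0. Lengths are in m, angles in rad, forces in N, time in s.
With the tool pointing down it reaches from about 0.4 to 0.825 m from the base axis. Payload 7 kg.
Tool frame: the origin (TCP) lies midway between the tips of the shut fingers; the grasp point (between the pads) lies 19 mm behind it; z points along the fingers, y is the line along which they close (so a half turn about z gives the same grasp; the last joint's range is limited). The gripper opens to 88 mm and grips with 3 to 60 N. Pads are 19 mm wide; open, the fingers measure 130 mm over their backs; the gripper's body (78 mm by 193 mm) begins 47 mm behind the grasp point.
Start: joints at [-0.886, 0.359, 0.012, 0, -1.224, -0.288], TCP at [0.261, -0.623, 0.227] pointing down, gripper open.
Joint ranges: [-3.07, 3.07], [-1.43, 2.12], [-1.02, 1.25], [-3.03, 1.67], [-3.05, -0], [-3.03, 3.03]. Speed limits (rad/s): [2.39, 2.39, 3.01, 3.14, 3.14, 3.14].

INTERFACE

Orientations are given as [roll, pitch, yaw] about the fixed x, y, z axes, in that order (R = Rz(yaw) Ry(pitch) Rx(roll)).
In Python, from station import arm, grab_frame, camera_params, spot_in gives the robot as it stands.
- The arm moves only by the shell command python3 -m jog 'ROWS' [FORCE]. ROWS is JSON, a list that holds one entry, the list of rows, each a list of 7 numbers: the shift along the tool's x, y, z in mm, then the turn, a rotation vector about the tool's x, y, z in rad, then the finger opening in mm, from 0 to 87.6. In form: [[[x, y, z, wx, wy, wz, fingers], ...]]. A call has 1 to 20 rows; each row is the pose to reach, as a shift and turn from the pose commanded when the call began, along the tool's axes at that moment; what a row does not reach only later rows make up. A row lasts 1/8 s, in which the tool goes at most 62.5 mm and 10.7 degrees, less where a joint would pass 70% of its speed; a pose out of reach is approached as far as the arm can. A call with a gripper value outside its range is refused whole. The fingers move at their own pace and stop on an object; FORCE is the grip in N (left out, the last holds). Time passes only in rows, so rows that repeat a pose let the fingers close. It gives the time, the measured TCP pose, the force, the opening and the grip force at its end, in the units of the state.
- arm.get_state(): the state, without advancing time (a new reading comes with each control period).
- grab_frame(name): name is "scene" or "top" or "wrist"; returns (picture, depth): 400x640x3 uint8, blue, green, red; 400x640 float32, m along the optical axis (not along the pixel's ray), 0 where there is no reading.
- camera_params(name): a dict with "mtx" (3x3 intrinsics, pixels), "k1" (the pictures are not rectified: a ray, as slopes to the right and down, at radius r is drawn at 1 + k1 r^2 times it, then the intrinsics apply), "R" (3x3) and "t" (3): a world point X has camera coordinates R X + t. Camera axes: x right, y down, z forward; pixel columns grow to the right and rows downward; lengths in m; the calibration is good to about 2 mm. A picture is of the moment at which its call begins: read the wrist's pose just before it. camera_params takes no time and is no camera call; for the wrist camera it gives the pose at the moment of the call.
- arm.job_done(): hands the job in; it is judged then, once.
Trained networks look in the newest picture that a camera, given by its name, has taken for a name from the list of things; names that differ only in an ending like _2 or _b are one class to them, and where a whole thing is asked for, a point or a joint stands for the part that bears it (a point fixed in the world has none). Each returns a list of dicts, best first, with "confidence" (0 to 1); they miss things now and then, are a little off and sometimes report something else, mostly with a low value. They report only what shows in the picture. A call takes as long as a camera call. They do not tell look-alikes from the thing itself.
- spot_in(query, camera): "uv" ([column, row] in pixels, amid what is visible of it).
The state is a dict: "t": time; "q": joint angles; "qd": joint speeds; "joint_efforts": joint torques, N m; "eef_pos": TCP position; "ee_rot": TCP orientation; "force": force on the tool from outside, world axes, zero at the start; "moment": the same for the moment, N m; "width": finger opening in m; "gripper_force": force on a finger pad.
Only numpy, scipy, OpenCV 4.12 (cv2) and the standard library are available. Lean on these libraries where they do the work, as an engineer would, in place of code of your own. Each camera call takes 0.05 s, during which the arm holds its last target. There are 200 camera calls.

## Working session

There is one attempt and no reset: what is moved stays moved. The work goes in short steps, Python scripts to look and compute and a shell command to move; the robot and the scene stay as the last step left them, time stands still between calls to the robot, and variables do not carry over. Pictures are saved under pics/ and viewed, at most 10 in all, crops included, and the job is handed in when it is done.

```bash
mkdir -p pics; ls; cat > h.py <<'E'
import numpy as np, cv2
from station import arm, grab_frame, camera_params, spot_in
from scipy.spatial.transform import Rotation as Ro
def ray(uv,p):
    K=p["mtx"]; k=p["k1"]; K=np.array(K)
    d=np.array([(uv[0]-K[0,2])/K[0,0],(uv[1]-K[1,2])/K[1,1]]); s=d.copy()
    for _ in range(20): s=d/(1+k*(s@s))
    return np.array([s[0],s[1],1])
def dep(uv,D,p,z=None):
    R=np.array(p["R"]);t=np.array(p["t"]); r=ray(uv,p)
    if z is None:
        u,v=map(int,np.round(uv)); w=D[max(v-2,0):v+3,max(u-2,0):u+3]; w=w[w>0]
        return R.T@(r*np.median(w)-t) if len(w) else None
    c=-R.T@t; d=R.T@r; return c+d*(z-c[2])/d[2]
def proj(X,p):
    K=np.array(p["mtx"]);c=np.array(p["R"])@X+np.array(p["t"]);s=c[:2]/c[2];s=s*(1+p["k1"]*(s@s))
    return K[:2,:2]@s+K[:2,2]
E
python3 - <<'E'
from h import *
s=arm.get_state(); print(s["t"],s["eef_pos"],s["ee_rot"],s["force"],s["width"])
for c in ("scene","top"):
    im,D=grab_frame(c); p=camera_params(c); cv2.imwrite(f"pics/{c}0.png",im); np.save(f"{c}0.npy",D)
    print(c,-np.array(p["R"]).T@np.array(p["t"]))
    for n in ("offcut","drill_jig","lever","grip_mid","end_stop","bush_plate","fence","block_large","block_small","sanding_block"):
        for r in spot_in(n,c)[:3]:
            X=dep(r["uv"],D,p); print(n,np.round(r["uv"]),round(r["confidence"],2),None if X is None else np.round(X,3))
E
```

```text
pics
0.0 [ 0.26064462 -0.62211188  0.22562593] [ 3.13993199e+00 -1.34299685e-04 -2.74493592e+00] [-0.53034633 -0.18675106  0.00443239] 0.08777054609066791
scene [0.22430767 0.77666184 0.7635956 ]
offcut [334. 225.] 0.94 [0.449 0.221 0.04 ]
offcut [372. 228.] 0.48 [0.365 0.162 0.002]
drill_jig [343. 148.] 0.8 [ 0.549 -0.082  0.031]
lever [378. 142.] 0.78 [ 0.466 -0.181  0.008]
grip_mid [376. 146.] 0.75 [ 0.453 -0.111  0.05 ]
grip_mid [343. 148.] 0.75 [ 0.548 -0.081  0.03 ]
end_stop [375. 145.] 0.62 [ 0.458 -0.111  0.052]
end_stop [330. 135.] 0.6 [ 0.612 -0.12   0.035]
end_stop [319. 161.] 0.47 [ 0.596 -0.004  0.021]
bush_plate [318. 143.] 0.56 [ 0.609 -0.029  0.067]
bush_plate [376. 146.] 0.5 [ 0.453 -0.109  0.049]
bush_plate [342. 149.] 0.45 [ 0.551 -0.08   0.027]
fence [331. 134.] 0.52 [ 0.611 -0.127  0.032]
block_large [257. 376.] 0.88 [0.441 0.609 0.02 ]
block_small [319. 337.] 0.8 [0.364 0.49  0.019]
block_small [344. 150.] 0.19 [ 0.547 -0.082  0.025]
sanding_block [271. 307.] 0.96 [0.484 0.478 0.029]
top [0.28143722 0.2240639  1.13457398]
offcut [325. 232.] 0.76 [0.455 0.211 0.041]
offcut [345. 268.] 0.71 [0.361 0.167 0.027]
drill_jig [227. 227.] 0.73 [0.494 0.465 0.031]
lever [451. 226.] 0.77 [ 0.44  -0.112  0.055]
lever [409. 165.] 0.74 [ 0.608 -0.022  0.071]
grip_mid [451. 223.] 0.86 [ 0.449 -0.114  0.057]
end_stop [404. 178.] 0.61 [ 0.581 -0.011  0.046]
bush_plate [411. 166.] 0.6 [ 0.605 -0.027  0.072]
fence [442. 164.] 0.71 [ 0.614 -0.12   0.036]
block_large [175. 249.] 0.85 [0.449 0.606 0.02 ]
block_large [379. 229.] 0.32 [0.455 0.067 0.018]
block_small [220. 276.] 0.78 [0.369 0.492 0.019]
sanding_block [228. 229.] 0.61 [0.489 0.463 0.032]
```

View pics/top0.png

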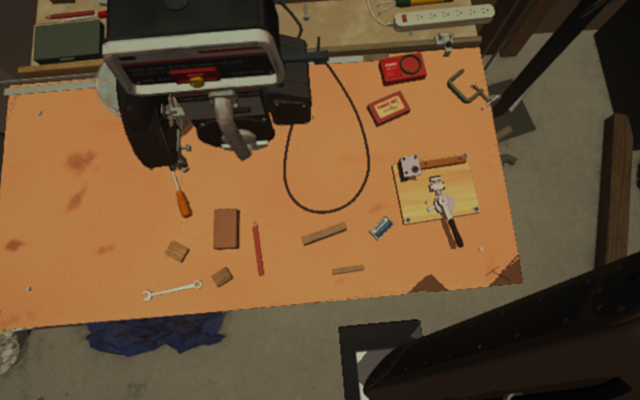

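```bash
python3 -c "
import cv2
a=cv2.imread('pics/top0.png')[120:310,290:490]; cv2.imwrite('pics/crop1.png',cv2.resize(a,None,fx=3,fy=3,interpolation=cv2.INTER_CUBIC))"
```

```text
(no output)
```

View pics/crop1.png

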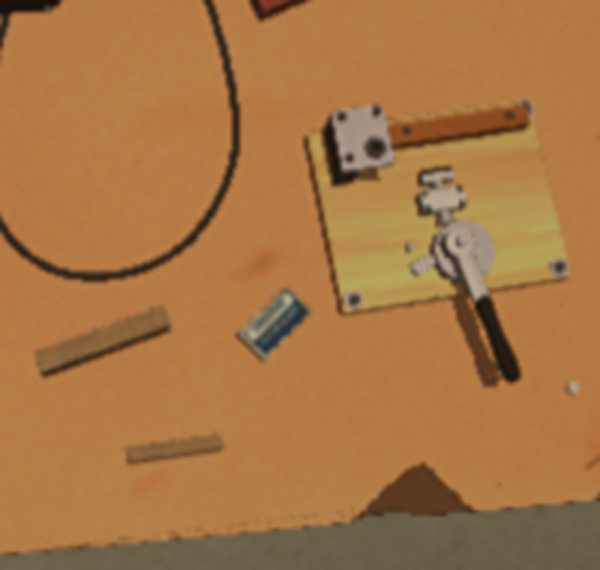

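The top view shows the long offcut at (325,232) and a shorter look-alike at (347,268). The jig is around (437,190), with its bush plate at (410,166), fence at (443,161) and lever grip at (452,226). I choose the piece at (325,232), and the crop confirms it is the longer one.

```bash
python3 - <<'E'
from h import *
for c in ("top","scene"):
    D=np.load(f"{c}0.npy"); p=camera_params(c); R=np.array(p["R"]);t=np.array(p["t"])
    P=np.full((400,640,3),np.nan)
    for v in range(100,320):
        for u in range(280,500):
            if D[v,u]>0: P[v,u]=R.T@(ray((u,v),p)*D[v,u]-t)
    np.save(f"P_{c}.npy",P); Q=P[~np.isnan(P[...,0])]
    def box(n,x0,x1,y0,y1,z0,z1):
        m=Q[(Q[:,0]>x0)&(Q[:,0]<x1)&(Q[:,1]>y0)&(Q[:,1]<y1)&(Q[:,2]>z0)&(Q[:,2]<z1)]
        if len(m)<5: print(n,len(m)); return
        r=cv2.minAreaRect((m[:,:2]*1000).astype(np.float32)); print(c,n,len(m),np.round(r[0],1),np.round(r[1],1),round(r[2],1),"z",np.median(m[:,2]).round(4), np.round(cv2.boxPoints(r)).tolist())
    box("off",.40,.52,.12,.30,.03,.05)
    box("small",.33,.40,.08,.25,.015,.05)
    box("base",.42,.70,-.25,.08,.011,.025)
    box("fence",.56,.70,-.25,-.05,.032,.046)
    box("plate",.56,.70,-.1,.08,.06,.08)
    box("lever",.38,.5,-.18,-.04,.035,.07)
E
```

```text
top off 361 [456.3 214.4] [ 19.8 119.8] 15.2 z 0.0407 [[431.0, 270.0], [462.0, 154.0], [482.0, 159.0], [450.0, 275.0]]
top small 174 [358.2 161.7] [13.2 82. ] 2.8 z 0.028 [[350.0, 202.0], [354.0, 120.0], [367.0, 121.0], [363.0, 203.0]]
top base 3634 [563.7 -65.6] [290.3 270.3] 89.8 z 0.0185 [[428.0, -210.0], [698.0, -211.0], [699.0, 79.0], [429.0, 80.0]]
top fence 444 [ 597.2 -124.7] [ 71.4 129.7] 4.4 z 0.0378 [[557.0, -63.0], [567.0, -192.0], [638.0, -187.0], [628.0, -57.0]]
top plate 379 [607.2 -26.4] [56.6 47.3] 2.5 z 0.07 [[578.0, -4.0], [580.0, -51.0], [637.0, -49.0], [634.0, -2.0]]
top lever 331 [ 442.6 -111.4] [115.1  47.7] 0.6 z 0.0553 [[385.0, -88.0], [385.0, -136.0], [500.0, -135.0], [500.0, -87.0]]
scene off 302 [452.9 213.6] [ 19.3 121.2] 15.6 z 0.0393 [[427.0, 269.0], [460.0, 153.0], [478.0, 158.0], [446.0, 275.0]]
scene small 155 [355.  159.2] [13.4 86.4] 3.0 z 0.0266 [[346.0, 202.0], [350.0, 116.0], [364.0, 116.0], [359.0, 203.0]]
scene base 1759 [535.1 -62.6] [202.2 293.6] 2.9 z 0.0174 [[427.0, 79.0], [442.0, -214.0], [644.0, -204.0], [629.0, 89.0]]
scene fence 151 [ 595.6 -135.9] [ 69.  109.8] 2.8 z 0.0369 [[558.0, -83.0], [564.0, -192.0], [633.0, -189.0], [627.0, -79.0]]
scene plate 217 [604.4 -26.4] [55.8 48.7] 3.3 z 0.0685 [[575.0, -4.0], [578.0, -52.0], [634.0, -49.0], [631.0, -1.0]]
scene lever 228 [ 443.9 -115.6] [122.7  24.5] 19.0 z 0.053 [[382.0, -124.0], [390.0, -147.0], [506.0, -107.0], [498.0, -84.0]]
```

```bash
python3 - <<'E'
from h import *
p=camera_params("wrist"); s=arm.get_state(); Rt=Ro.from_euler("xyz",s["ee_rot"]).as_matrix()
print("cam in tool",Rt.T@(-np.array(p["R"]).T@np.array(p["t"])-s["eef_pos"]), "axis",Rt.T@np.array(p["R"])[2], p["mtx"][0][0])
for c in ("top","scene"):
    D=np.load(f"{c}0.npy");q=camera_params(c);R=np.array(q["R"]);t=np.array(q["t"])
    L=np.array([R.T@(ray((u,v),q)*D[v,u]-t) for v in range(0,400,4) for u in range(0,640,4) if D[v,u]>0])
    for z0 in (.1,.2,.3):
        m=L[(L[:,2]>z0)&(L[:,0]>.3)&(L[:,0]<.9)&(abs(L[:,1])<.6)]
        for y in np.arange(-.6,.6,.15):
            k=m[(m[:,1]>=y)&(m[:,1]<y+.15)]
            if len(k): print(c,z0,round(y,2),"xmin",k[:,0].min().round(2),len(k))
P=np.load("P_top.npy");Q=P[~np.isnan(P[...,0])]
for n,b in dict(fence=(.59,.70,-.25,-.06,.034,.042),lever=(.38,.46,-.16,-.06,.04,.07)).items():
    m=Q[(Q[:,0]>b[0])&(Q[:,0]<b[1])&(Q[:,1]>b[2])&(Q[:,1]<b[3])&(Q[:,2]>b[4])&(Q[:,2]<b[5])]
    r=cv2.minAreaRect((m[:,:2]*1000).astype(np.float32));print(n,len(m),r)
E
python3 -m jog '[[[-430,405,-30,0,0,-1.22,85],[-430,405,-30,0,0,-1.22,85],[-430,405,-30,0,0,-1.22,85],[-430,405,-30,0,0,-1.22,85],[-430,405,-30,0,0,-1.22,85],[-430,405,-30,0,0,-1.22,85],[-430,405,-30,0,0,-1.22,85],[-430,405,-30,0,0,-1.22,85],[-430,405,-30,0,0,-1.22,85],[-430,405,-30,0,0,-1.22,85],[-430,405,-30,0,0,-1.22,85],[-430,405,-30,0,0,-1.22,85]]]'
```

```text
cam in tool [ 0.07854884 -0.00096275 -0.15837316] axis [-2.88869382e-01  9.17537972e-04  9.57368079e-01] 329.1613111071906
top 0.1 0.15 xmin 0.65 311
top 0.1 0.3 xmin 0.64 816
top 0.1 0.45 xmin 0.63 543
top 0.2 0.15 xmin 0.65 276
top 0.2 0.3 xmin 0.64 749
top 0.2 0.45 xmin 0.63 486
top 0.3 0.15 xmin 0.65 166
top 0.3 0.3 xmin 0.64 671
top 0.3 0.45 xmin 0.65 338
scene 0.1 0.15 xmin 0.65 160
scene 0.1 0.3 xmin 0.64 977
scene 0.1 0.45 xmin 0.63 1577
scene 0.2 0.15 xmin 0.65 122
scene 0.2 0.3 xmin 0.64 872
scene 0.2 0.45 xmin 0.63 1462
scene 0.3 0.15 xmin 0.65 94
scene 0.3 0.3 xmin 0.64 742
scene 0.3 0.45 xmin 0.65 1196
fence 324 ((622.5234375, -123.94588470458984), (20.84775161743164, 127.34790802001953), 4.567796230316162)
lever 188 ((423.2108154296875, -122.20594024658203), (77.01520538330078, 16.46240997314453), 13.25833797454834)
t: 2.6
eef_pos: [0.5007, -0.083, 0.2565]
ee_rot: [3.141, -0.0, -1.524]
force: [-0.6, 0.2, 0.1]
width: 0.0853
gripper_force: 0.0
```

```bash
python3 - <<'E'
from h import *
p=camera_params("wrist"); im,D=grab_frame("wrist"); cv2.imwrite("pics/w1.png",im)
R=np.array(p["R"]);t=np.array(p["t"])
P=np.array([R.T@(ray((u,v),p)*D[v,u]-t) for v in range(0,400) for u in range(0,640) if D[v,u]>0]); np.save("Pw1.npy",P)
def box(n,x0,x1,y0,y1,z0,z1):
    m=P[(P[:,0]>x0)&(P[:,0]<x1)&(P[:,1]>y0)&(P[:,1]<y1)&(P[:,2]>z0)&(P[:,2]<z1)]
    if len(m)<5: print(n,len(m)); return
    r=cv2.minAreaRect((m[:,:2]*1000).astype(np.float32)); print(n,len(m),np.round(r[0],1),np.round(r[1],1),round(r[2],2),"z",np.percentile(m[:,2],[5,50,95]).round(4))
box("fence",.59,.70,-.25,-.06,.034,.042)
box("plate",.56,.66,-.1,.06,.063,.08)
box("grip",.38,.46,-.18,-.06,.045,.07)
box("base",.45,.67,-.25,.08,.014,.022)
box("pad",.53,.59,-.14,-.04,.030,.042)
E
```

```text
fence 2083 [ 620.7 -123.9] [ 21.3 128.9] 4.03 z [0.0363 0.038  0.0393]
plate 1905 [607.1 -28.7] [55.3 45.9] 3.95 z [0.0673 0.0692 0.0743]
grip 1013 [ 423.1 -123.9] [78.2 17.6] 14.58 z [0.052  0.057  0.0591]
base 17442 [549.4 -66.5] [173.6 286.4] 6.18 z [0.0169 0.0183 0.0197]
pad 1041 [ 556.2 -100. ] [54.8 40.1] 4.61 z [0.0319 0.0356 0.0369]
```

View pics/w1.png

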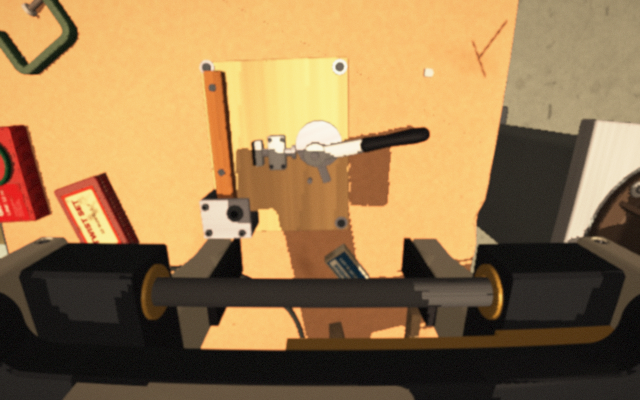

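The wrist view shows the plate at (228,215), the fence at (218,135), the pad and guide at (265,152) and the lever grip at (395,138). The jig origin comes out at about (0.5545, -0.1005) with yaw 0.070, and the lever grip's radius checks at 89 mm. Next I go above the offcut.

```bash
python3 -m jog '[[[-299,32,20,0,0,-0.22,60],[-299,32,20,0,0,-0.22,60],[-299,32,20,0,0,-0.22,60],[-299,32,20,0,0,-0.22,60],[-299,32,20,0,0,-0.22,60],[-299,32,20,0,0,-0.22,60],[-299,32,20,0,0,-0.22,60]]]'
python3 - <<'E'
from h import *
s=arm.get_state();p=camera_params("wrist"); im,D=grab_frame("wrist"); cv2.imwrite("pics/w2.png",im)
R=np.array(p["R"]);t=np.array(p["t"])
P=np.array([R.T@(ray((u,v),p)*D[v,u]-t) for v in range(0,400) for u in range(0,640) if D[v,u]>0])
m=P[(abs(P[:,0]-.455)<.06)&(abs(P[:,1]-.214)<.09)&(P[:,2]>.034)&(P[:,2]<.046)]
r=cv2.minAreaRect((m[:,:2]*1000).astype(np.float32));print(len(m),r,np.median(m[:,2]))
print(s["eef_pos"],s["ee_rot"],[ (x["uv"],x["confidence"]) for x in spot_in("offcut","wrist")])
E
```

```text
t: 3.52
eef_pos: [0.4552, 0.2136, 0.2365]
ee_rot: [3.141, -0.0, -1.305]
force: [-1.3, 0.1, 0.5]
width: 0.06
gripper_force: 0.0
1825 ((455.06353759765625, 212.59625244140625), (18.475954055786133, 119.9026107788086), 15.387797355651855) 0.040370582953391354
[0.45523048 0.21360944 0.23651582] [ 3.14129212e+00 -2.07243339e-04 -1.30522301e+00] [([417.3, 146.3], 0.98), ([321.6, 168.0], 0.66)]
```

View pics/w2.png

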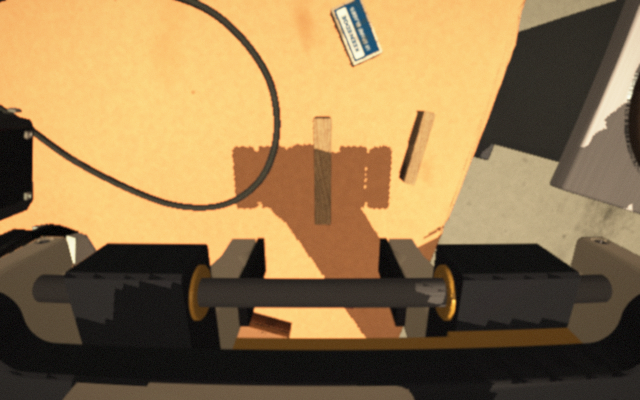

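The long offcut is at (322,170), already on edge, measuring 120x18.5 mm with its top at 40 mm. The short look-alike is at (417,146). Now I descend so the fingertips stop 17 mm below the wood's top, and grip.

```bash
python3 -m jog '[[[1,0,60,0,0,0,50],[1,0,120,0,0,0,50],[1,0,170,0,0,0,50],[1,0,200,0,0,0,45],[1,0,213,0,0,0,45],[1,0,213,0,0,0,45],[1,0,213,0,0,0,10],[1,0,213,0,0,0,10],[1,0,213,0,0,0,10],[1,0,213,0,0,0,10],[1,0,213,0,0,0,10],[1,0,213,0,0,0,10]]]' 25
```

```text
t: 5.12
eef_pos: [0.4558, 0.2138, 0.0243]
ee_rot: [-3.141, 0.0, -1.304]
force: [-1.9, -0.4, 7.5]
width: 0.0187
gripper_force: 24.9
```

```bash
python3 -m jog '[[[0,0,-30,0,0,0,10],[0,0,-80,0,0,0,10],[60,-8,-120,0,0,0.03,10],[120,-16,-120,0,0,0.06,10],[180,-25,-120,0,0,0.1,10],[240,-33,-120,0,0,0.13,10],[300,-42,-120,0,0,0.17,10],[345,-48,-120,0,0,0.197,10],[362,-50,-120,0,0,0.197,10],[362,-50,-120,0,0,0.197,10],[362,-50,-120,0,0,0.197,10]]]'
python3 - <<'E'
from h import *
s=arm.get_state();p=camera_params("wrist"); im,D=grab_frame("wrist"); cv2.imwrite("pics/w3.png",im)
R=np.array(p["R"]);t=np.array(p["t"])
P=np.array([R.T@(ray((u,v),p)*D[v,u]-t) for v in range(0,400) for u in range(0,640) if D[v,u]>0])
def box(n,x0,x1,y0,y1,z0,z1):
    m=P[(P[:,0]>x0)&(P[:,0]<x1)&(P[:,1]>y0)&(P[:,1]<y1)&(P[:,2]>z0)&(P[:,2]<z1)]
    if len(m)<5: print(n,len(m)); return
    r=cv2.minAreaRect((m[:,:2]*1000).astype(np.float32)); print(n,len(m),np.round(r[0],1),np.round(r[1],1),round(r[2],2),"z",np.percentile(m[:,2],[5,50,95]).round(4))
box("wood",.55,.65,-.25,-.02,.14,.18)
box("fence",.59,.70,-.25,-.06,.034,.042)
box("plate",.56,.66,-.1,.06,.063,.08)
box("pad",.53,.59,-.14,-.04,.030,.042)
print(s["eef_pos"],s["ee_rot"],s["force"],s["moment"],s["width"])
E
```

```text
t: 6.5
eef_pos: [0.5984, -0.1219, 0.1434]
ee_rot: [3.141, 0.0, -1.501]
force: [0.3, 0.3, -0.8]
width: 0.0186
gripper_force: 24.9
wood 8549 [ 599.  -132.7] [ 48.2 101.6] 21.1 z [0.153  0.1596 0.1716]
fence 2395 [ 623.  -136.4] [ 19.9 105.1] 3.27 z [0.037  0.0383 0.0394]
plate 217 [613.1 -19.9] [11.9 30.1] 2.6 z [0.0684 0.0692 0.0701]
pad 1539 [ 553.9 -102. ] [51.  38.8] 4.9 z [0.0314 0.0356 0.037 ]
[ 0.59842549 -0.12189307  0.14342038] [ 3.14115178e+00  2.27906405e-04 -1.50114678e+00] [ 0.31920384  0.33902984 -0.82653759] [ 0.05484893  0.0991378  -0.02124426] 0.018557757998527543
```

View pics/w3.png

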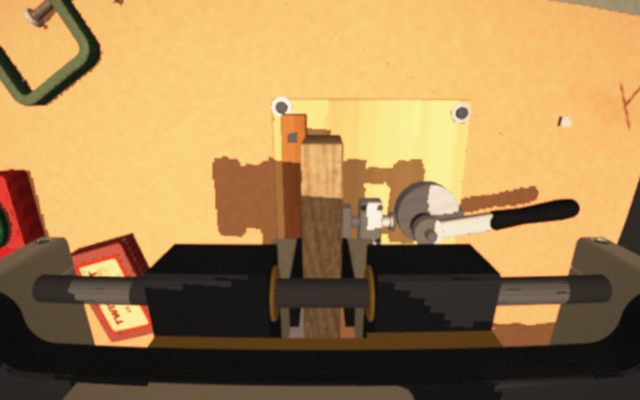

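The picture shows the wood held straight along the bay at (322,200), between the fence at (292,170) and the pad at (347,222), with clearance on both sides. I lower it, feeling for the base.

```bash
python3 -m jog '[[[0,0,40,0,0,0,10],[0,0,75,0,0,0,10],[0,0,90,0,0,0,10],[0,0,96,0,0,0,10],[0,0,99,0,0,0,10],[0,0,99,0,0,0,10]]]'
```

```text
t: 7.3
eef_pos: [0.5995, -0.1226, 0.0454]
ee_rot: [-3.14, -0.0, -1.502]
force: [-0.2, 0.3, -0.5]
width: 0.019
gripper_force: 24.9
```

```bash
python3 -m jog '[[[0,0,1,0,0,0,10],[0,0,2,0,0,0,10],[0,0,2,0,0,0,10]]]'
```

```text
t: 7.68
eef_pos: [0.5989, -0.1228, 0.0427]
ee_rot: [-3.141, 0.0, -1.502]
force: [-0.6, -0.3, -0.8]
width: 0.0188
gripper_force: 24.9
```

```bash
python3 -m jog '[[[0,0,0.5,0,0,0,10],[0,0,1,0,0,0,10],[0,-1,1,0,0,0,10],[0,-2,1,0,0,0,10],[0,-2,1,0,0,0,10]]]'
```

```text
t: 8.3
eef_pos: [0.6002, -0.1228, 0.0423]
ee_rot: [3.141, -0.0, -1.502]
force: [-4.3, -0.2, 8.0]
width: 0.0192
gripper_force: 25.0
```

```bash
python3 -m jog '[[[-5,0,-0.5,0,0,0,10],[-12,0,-0.5,0,0,0,10],[-20,0,-0.5,0,0,0,10],[-28,0,-0.5,0,0,0,10],[-33,0,-0.5,0,0,0,10],[-35,0,-0.5,0,0,0,10],[-35,0,-0.5,0,0,0,10]]]'
```

```text
t: 9.18
eef_pos: [0.5986, -0.0872, 0.0423]
ee_rot: [-3.141, 0.0, -1.502]
force: [-0.1, 1.6, 5.9]
width: 0.0184
gripper_force: 24.9
```

```bash
python3 -m jog '[[[-1,0,0,0,0,0,10],[-2,0,0,0,0,0,10],[-3,0,0,0,0,0,10],[-4,0,0,0,0,0,10],[-4,0,0,0,0,0,10]]]'
```

```text
t: 9.8
eef_pos: [0.5983, -0.0839, 0.0423]
ee_rot: [-3.141, -0.0, -1.502]
force: [-0.0, -2.7, 4.6]
width: 0.0189
gripper_force: 24.9
```

```bash
python3 -m jog '[[[-0.5,0,0,0,0,0,10],[-1,0,0,0,0,0,10],[-1,0,0,0,0,0,10]]]'
```

```text
t: 10.18
eef_pos: [0.5983, -0.083, 0.0423]
ee_rot: [-3.141, -0.0, -1.502]
force: [0.2, -2.7, 5.2]
width: 0.0189
gripper_force: 24.9
```

```bash
python3 -m jog '[[[-0.5,0,0,0,0,0,10],[-1,0,0,0,0,0,10],[-1,0,0,0,0,0,10]]]'
```

```text
t: 10.55
eef_pos: [0.5982, -0.082, 0.0423]
ee_rot: [-3.141, -0.0, -1.502]
force: [0.4, -2.1, 6.0]
width: 0.0186
gripper_force: 24.9
```

```bash
python3 -m jog '[[[-0.5,0,0,0,0,0,10],[-0.5,0,0,0,0,0,10]]]'
```

```text
t: 10.8
eef_pos: [0.5982, -0.0815, 0.0423]
ee_rot: [-3.141, -0.0, -1.502]
force: [-0.8, -3.2, 5.3]
width: 0.019
gripper_force: 24.9
```

```bash
python3 -m jog '[[[-0.5,0,0,0,0,0,10],[-1,0,0,0,0,0,10],[-1,0,0,0,0,0,10]]]'
```

```text
t: 11.18
eef_pos: [0.5981, -0.0811, 0.0423]
ee_rot: [-3.141, -0.001, -1.502]
force: [1.1, -6.9, 4.7]
width: 0.0189
gripper_force: 24.9
```

```bash
python3 -m jog '[[[-0.5,0,0,0,0,0,10],[-0.5,0,0,0,0,0,10]]]'
```

```text
t: 11.42
eef_pos: [0.5981, -0.0811, 0.0423]
ee_rot: [-3.141, -0.001, -1.502]
force: [1.9, -8.3, 4.0]
width: 0.019
gripper_force: 24.9
```

```bash
python3 -m jog '[[[-0.7,-0.5,0,0,0,0,10],[-0.7,-1,0,0,0,0,10],[-0.7,-1.5,0,0,0,0,10],[-0.7,-1.5,0,0,0,0,10]]]'
```

```text
t: 11.92
eef_pos: [0.5982, -0.081, 0.0422]
ee_rot: [3.139, -0.002, -1.502]
force: [-2.5, -12.1, 7.2]
width: 0.0186
gripper_force: 24.9
```

The wood is on the end stop (TCP stuck at y = -0.081, with force rising to about 10 N) and on the fence (no x motion under push). I ease off, release and lift.

```bash
python3 -m jog '[[[0.8,0.8,0,0,0,0,10],[0.8,0.8,-0.3,0,0,0,32],[0.8,0.8,-0.3,0,0,0,32],[0.8,0.8,-0.3,0,0,0,32],[0.8,0.8,-5,0,0,0,32],[0.8,0.8,-20,0,0,0,32],[0.8,0.8,-60,0,0,0,32],[0.8,0.8,-110,0,0,0,32],[0.8,0.8,-140,0,0,0,32],[0.8,0.8,-140,0,0,0,32]]]'
python3 - <<'E'
from h import *
for c in ("top",):
    p=camera_params(c); im,D=grab_frame(c)
    R=np.array(p["R"]);t=np.array(p["t"])
    cv2.imwrite("pics/top2.png",cv2.resize(im[120:280,360:520],None,fx=3,fy=3,interpolation=cv2.INTER_CUBIC))
E
```

```text
t: 13.18
eef_pos: [0.6004, -0.0796, 0.1865]
ee_rot: [-3.135, 0.0, -1.501]
force: [0.1, 0.8, -0.0]
width: 0.0324
gripper_force: 0.0
```

View pics/top2.png

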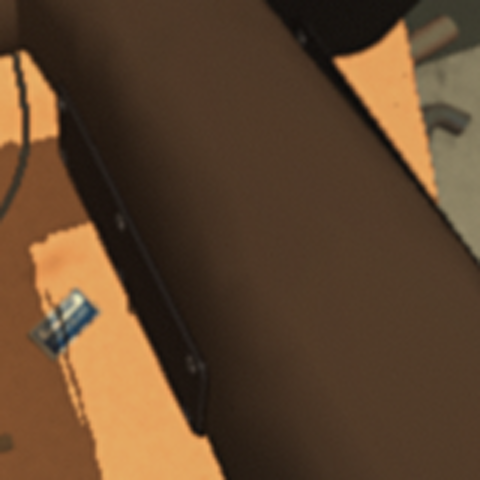

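The arm hides the jig from the top camera. I move over the lever's start side and look with the wrist camera.

```bash
python3 -m jog '[[[-2,60,0,0,0,-0.05,20],[-4,120,0,0,0,-0.1,0],[-7,170,0,0,0,-0.16,0],[-7,187,0,0,0,-0.16,0],[-7,187,0,0,0,-0.16,0],[-7,187,0,0,0,-0.16,0]]]'
python3 - <<'E'
from h import *
s=arm.get_state();p=camera_params("wrist"); im,D=grab_frame("wrist"); cv2.imwrite("pics/w4.png",im)
R=np.array(p["R"]);t=np.array(p["t"])
P=np.array([R.T@(ray((u,v),p)*D[v,u]-t) for v in range(0,400) for u in range(0,640) if D[v,u]>0])
def box(n,x0,x1,y0,y1,z0,z1):
    m=P[(P[:,0]>x0)&(P[:,0]<x1)&(P[:,1]>y0)&(P[:,1]<y1)&(P[:,2]>z0)&(P[:,2]<z1)]
    if len(m)<5: print(n,len(m)); return
    r=cv2.minAreaRect((m[:,:2]*1000).astype(np.float32)); print(n,len(m),np.round(r[0],1),np.round(r[1],1),round(r[2],2),"z",np.percentile(m[:,2],[5,50,95]).round(4))
box("wood",.57,.63,-.2,-.055,.05,.065)
box("fence",.59,.70,-.25,-.06,.034,.042)
box("plate",.56,.66,-.1,.06,.064,.08)
box("grip",.36,.46,-.18,-.08,.045,.065)
print(s["eef_pos"],s["ee_rot"],s["force"],s["width"])
E
```

```text
t: 13.98
eef_pos: [0.4127, -0.0855, 0.1822]
ee_rot: [-3.141, -0.0, -1.342]
force: [0.2, 1.2, -0.2]
width: 0.0007
gripper_force: 0.0
wood 2572 [598.2 -98.6] [21.  88.7] 4.3 z [0.052  0.0578 0.0591]
fence 2241 [ 610.8 -125.6] [ 42.  128.9] 4.16 z [0.0358 0.0379 0.0394]
plate 3007 [606.4 -28.9] [56.1 47.3] 4.03 z [0.0668 0.0692 0.0741]
grip 1602 [ 423.  -124.1] [78.8 17.5] 13.32 z [0.0521 0.0569 0.059 ]
[ 0.41267475 -0.08546791  0.18216163] [-3.14125991e+00 -2.02645492e-04 -1.34195566e+00] [ 0.16569186  1.24567278 -0.181829  ] 0.000747735683952661
```

View pics/w4.png

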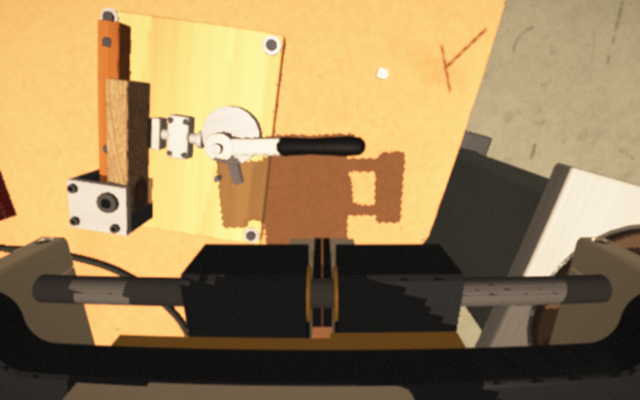

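The wood at (128,130) is along the fence with its end under the plate; the visible length puts its centre at y ≈ -0.083, as it must be for the seat. The lever grip is at (322,146). I go down behind the grip with the fingers shut and approach until I touch it.

```bash
python3 -m jog '[[[0,0,50,0,0,0,0],[0,0,100,0,0,0,0],[0,0,135,0,0,0,0],[0,0,146,0,0,0,0],[5,0,146,0,0,0,0],[10,0,146,0,0,0,0],[14,0,146,0,0,0,0],[14,0,146,0,0,0,0]]]'
```

```text
t: 15.02
eef_pos: [0.4153, -0.0995, 0.0368]
ee_rot: [-3.14, -0.0, -1.342]
force: [-0.2, 0.1, 0.7]
width: 0.0004
gripper_force: 0.0
```

```bash
python3 -m jog '[[[4.6,1.1,0,0,0,-0.05,0],[9.2,2,0,0,0,-0.1,0],[13.9,2.7,0,0,0,-0.15,0],[18.6,3.2,0,0,0,-0.2,0],[23.3,3.4,0,0,0,-0.25,0],[28,3.3,0,0,0,-0.3,0],[28,3.3,0,0,0,-0.3,0]]]'
```

```text
t: 15.9
eef_pos: [0.4181, -0.1272, 0.0364]
ee_rot: [-3.141, -0.0, -1.043]
force: [-0.9, 1.0, 1.3]
width: 0.0002
gripper_force: 1.0
```

```bash
python3 -m jog '[[[4.6,1.1,0,0,0,-0.05,0],[9.2,2,0,0,0,-0.1,0],[13.9,2.7,0,0,0,-0.15,0],[18.6,3.2,0,0,0,-0.2,0],[23.3,3.4,0,0,0,-0.25,0],[28,3.3,0,0,0,-0.3,0],[32.7,3,0,0,0,-0.35,0],[37.4,2.6,0,0,0,-0.4,0]]]'
```

```text
t: 16.9
eef_pos: [0.434, -0.1606, 0.0362]
ee_rot: [3.142, 0.001, -0.642]
force: [-1.6, 5.0, 3.1]
width: 0.0008
gripper_force: 2.4
```

```bash
python3 -m jog '[[[4.6,1.1,0,0,0,-0.05,0],[9.2,2,0,0,0,-0.1,0],[13.9,2.7,0,0,0,-0.15,0],[18.6,3.2,0,0,0,-0.2,0],[23.3,3.4,0,0,0,-0.25,0],[28,3.3,0,0,0,-0.3,0],[32.7,3,0,0,0,-0.35,0]]]'
```

```text
t: 17.77
eef_pos: [0.4571, -0.1826, 0.0359]
ee_rot: [3.141, 0.003, -0.292]
force: [-5.4, 3.5, 3.8]
width: 0.0004
gripper_force: 2.8
```

```bash
python3 -m jog '[[[2.3,0.5,0,0,0,-0.025,0],[4.6,1,0,0,0,-0.05,0],[6.9,1.5,0,0,0,-0.075,0],[9.2,2,0,0,0,-0.1,0]]]'
```

```text
t: 18.27
eef_pos: [0.4649, -0.1873, 0.0358]
ee_rot: [3.141, 0.004, -0.193]
force: [-6.3, 2.6, 4.0]
width: 0.0002
gripper_force: 3.0
```

```bash
python3 -m jog '[[[1.8,0.4,0,0,0,-0.02,0],[3.6,0.8,0,0,0,-0.04,0]]]'
```

```text
t: 18.52
eef_pos: [0.4681, -0.1889, 0.0358]
ee_rot: [3.141, 0.004, -0.153]
force: [-6.3, 1.4, 4.9]
width: 0.0004
gripper_force: 3.2
```

```bash
python3 -m jog '[[[1.8,0.4,0,0,0,-0.02,0],[3.6,0.8,0,0,0,-0.04,0]]]'
```

```text
t: 18.77
eef_pos: [0.4713, -0.1903, 0.0358]
ee_rot: [3.141, 0.004, -0.113]
force: [-6.6, -0.3, 5.4]
width: 0.0008
gripper_force: 3.3
```

```bash
python3 -m jog '[[[1.8,0.4,0,0,0,-0.02,0],[3.6,0.8,0,0,0,-0.04,0]]]'
```

```text
t: 19.02
eef_pos: [0.4746, -0.1916, 0.0358]
ee_rot: [3.141, 0.005, -0.073]
force: [-6.7, 0.5, 4.2]
width: 0.0005
gripper_force: 3.4
```

```bash
python3 -m jog '[[[1.8,0.4,0,0,0,-0.02,0],[3.6,0.8,0,0,0,-0.04,0]]]'
```

```text
t: 19.27
eef_pos: [0.4779, -0.1928, 0.0357]
ee_rot: [3.141, 0.005, -0.033]
force: [-7.6, -1.8, 4.6]
width: 0.0006
gripper_force: 3.5
```

```bash
python3 -m jog '[[[1.8,0.4,0,0,0,-0.02,0],[3.6,0.8,0,0,0,-0.04,0]]]'
```

```text
t: 19.52
eef_pos: [0.4796, -0.1937, 0.0354]
ee_rot: [-3.141, 0.008, 0.006]
force: [-13.8, -0.2, 9.3]
width: 0.0004
gripper_force: 6.9
```

Force jumps to 14 N and the travel falls short, which looks like the stop. I confirm with a small extra push.

```bash
python3 -m jog '[[[0.8,0,0,0,0,0,0],[1.2,0,0,0,0,0,0],[1.2,0,0,0,0,0,0]]]'
```

```text
t: 19.9
eef_pos: [0.4796, -0.1937, 0.0352]
ee_rot: [-3.141, 0.01, 0.005]
force: [-13.5, 0.3, 10.1]
width: 0.0008
gripper_force: 7.1
```

```bash
python3 -m jog '[[[1,0,0,0,0,0,0],[2,0,0,0,0,0,0],[2,0,0,0,0,0,0]]]'
```

```text
t: 20.27
eef_pos: [0.48, -0.1937, 0.0349]
ee_rot: [-3.141, 0.013, 0.004]
force: [-18.2, -0.3, 12.2]
width: 0.0005
gripper_force: 9.0
```

Held at 18 N with no further travel, so the lever is on its rigid stop. I back off, rise and check.

```bash
python3 -m jog '[[[-4,0,0,0,0,0,0],[-15,0,0,0,0,0,0],[-35,0,-5,0,0,0,0],[-40,0,-60,0,0,0,0],[-40,0,-120,0,0,0,0],[-40,0,-170,0,0,0.4,0],[-40,0,-200,0,0,0.8,0],[-40,0,-200,0,0,1.3,0],[-40,0,-200,0,0,1.3,0],[-40,0,-200,0,0,1.3,0],[-40,0,-200,0,0,1.3,0]]]'
python3 - <<'E'
from h import *
s=arm.get_state();p=camera_params("wrist"); im,D=grab_frame("wrist"); cv2.imwrite("pics/w5.png",im)
R=np.array(p["R"]);t=np.array(p["t"])
P=np.array([R.T@(ray((u,v),p)*D[v,u]-t) for v in range(0,400) for u in range(0,640) if D[v,u]>0])
def box(n,x0,x1,y0,y1,z0,z1):
    m=P[(P[:,0]>x0)&(P[:,0]<x1)&(P[:,1]>y0)&(P[:,1]<y1)&(P[:,2]>z0)&(P[:,2]<z1)]
    if len(m)<5: print(n,len(m)); return
    r=cv2.minAreaRect((m[:,:2]*1000).astype(np.float32)); print(n,len(m),np.round(r[0],1),np.round(r[1],1),round(r[2],2),"z",np.percentile(m[:,2],[5,50,95]).round(4))
box("wood",.57,.63,-.2,-.055,.05,.065)
box("plate",.56,.66,-.1,.06,.064,.08)
box("grip",.45,.56,-.26,-.165,.045,.065)
print(s["eef_pos"],s["ee_rot"],s["force"],s["width"])
E
```

```text
t: 21.65
eef_pos: [0.4469, -0.1936, 0.2365]
ee_rot: [-3.141, -0.0, -1.123]
force: [-0.7, 0.3, -1.5]
width: 0.0007
gripper_force: 0.0
wood 1528 [599.5 -98.8] [19.9 88.9] 4.35 z [0.0526 0.058  0.0593]
plate 1922 [606.7 -29.1] [55.9 47.3] 3.8 z [0.0665 0.0693 0.0743]
grip 975 [ 499.8 -198. ] [66.7 17.8] 82.85 z [0.0516 0.0568 0.0591]
[ 0.44693749 -0.19362194  0.23645885] [-3.14054133e+00 -4.76503154e-04 -1.12334747e+00] [-0.68281821  0.34985362 -1.52062903] 0.0007451182517282775
```

View pics/w5.png

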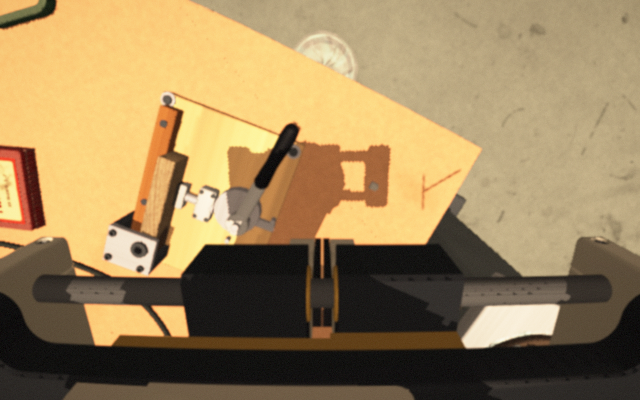

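The wood is unchanged at (163,195) with the pad against it, and the lever at (277,155) has turned about 1.24 rad. A base screw sits near (295,152), so I check that the stall was the lever's stop and not the finger on that screw.

```bash
python3 - <<'E'
from h import *
s=arm.get_state();p=camera_params("wrist"); im,D=grab_frame("wrist")
R=np.array(p["R"]);t=np.array(p["t"])
P=np.array([R.T@(ray((u,v),p)*D[v,u]-t) for v in range(0,260) for u in range(0,640) if D[v,u]>0])
J=P[:,:2]-[.5545,-.1005];c,k=np.cos(.07),np.sin(.07)
j=np.c_[J[:,0]*c+J[:,1]*k,-J[:,0]*k+J[:,1]*c,P[:,2]]*1000
print("bolt", dep((296,152),D,p), dep((294,153),D,p))
m=j[(j[:,0]<-60)&(j[:,0]>-90)&(j[:,1]<-75)&(j[:,1]>-106)]; print(np.percentile(m[:,2],[50,90,98,100]))
m=m[(m[:,2]>20.5)&(m[:,2]<38)]; print(len(m),np.round(m[:12],1))
g=j[(j[:,2]>45)&(j[:,2]<65)&(j[:,0]<-30)&(j[:,0]>-90)&(j[:,1]<-65)&(j[:,1]>-130)]; 
print("grip line",cv2.fitLine(g[:,:2].astype(np.float32),cv2.DIST_L2,0,.01,.01).ravel())
w=j[(j[:,2]>30)&(j[:,2]<38)&(j[:,0]>12)&(j[:,0]<38)&(abs(j[:,1])<14)];print("pad x range",np.percentile(w[:,0],[1,50,99]) if len(w) else 0)
E
```

```text
bolt [ 0.4826234  -0.20126783  0.02195538] [ 0.48421912 -0.19937427  0.02258965]
[19.84467091 57.77791473 59.18277146 60.6602446 ]
83 [[ -73.2 -100.6   21.2]
 [ -77.9 -101.2   21.4]
 [ -71.9  -97.6   20.8]
 [ -73.   -98.1   21.5]
 [ -74.   -98.5   21.6]
 [ -75.1  -98.8   20.9]
 [ -77.2  -99.7   21.3]
 [ -78.2 -100.    20.5]
 [ -79.3 -100.4   20.6]
 [ -71.2  -96.4   22.5]
 [ -72.3  -96.8   22.6]
 [ -73.3  -96.9   21. ]]
grip line [  0.17955102   0.9837487  -62.36621    -96.65359   ]
pad x range [12.62029436 27.72205543 36.38481901]
```

The screw head reaches only 22 mm and the finger tip was at 35 mm, so the stall was the lever's own stop. The pad reaches jig x = 36, which is the wood's face.

```bash
python3 -c "
from station import arm
print(arm.job_done())"
```

```text
the job is handed in; nothing more can be done
None
```

I've handed the job in at about 22 s of the 64 s: the long offcut stands against the fence and end stop (about 12 N felt), released before clamping, and the cam lever is home on its stop (18 N push, about 22 N total wrist force), with the pad against the wood.

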